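# Seal the mountant bottle in the dry case

### The arm

A 7-joint arm with a two-finger parallel gripper is mounted at the origin on a cart in front of the work surface, level with it; the furniture and walls round the work are solid. World frame = base frame: x ahead of the robot, y to its left, z up, the work surface at z = 0. Lengths are in m, angles in degrees, forces in N, time in s.
With the tool pointing down it reaches from about 0.425 to 0.825 m from the base axis. Payload 3.6 kg.
Tool frame: the origin (TCP) lies midway between the tips of the shut fingers; the grasp point (between the pads) lies 19 mm behind it (grip_depth is the z of the grasp point in the tool frame, in m); z points along the fingers, y is the direction in which the jaws open and shut (so a half turn about z gives the same grasp; the last joint's range is limited). The gripper opens to 85 mm and grips with 20 to 120 N. Pads are 22 mm wide; open, the fingers measure 114 mm over their backs; the gripper's body (76 mm by 85 mm) begins 54 mm behind the grasp point. The pads swing forward as they close: fully open they stand 13 mm farther back than shut.
Start: joints at [67.638, 35.231, -0.722, 81.555, 0.464, 63.22, -2.315], TCP at [0.231, -0.607, 0.231] pointing down, gripper open.
Joint ranges: [-178.69, 178.69], [-17.37, 117.87], [-77.05, 75.6], [15.02, 138.74], [-78.02, 258.01], [0.78, 113.62], [-162.83, 162.83]. Speed limits (degrees/s): [159.86, 159.86, 180, 180, 180, 180, 180].

### API

Orientations are given as [roll, pitch, yaw] about the fixed x, y, z axes, in that order (R = Rz(yaw) Ry(pitch) Rx(roll)).
In Python, from rig import get_obs, capture, camera_info, finish_job, grip_depth gives the robot as it stands.
- The arm moves only by the tool jog_arm, never from a script. Its argument "series" is a list of rows, each an object with "delta_pos": the shift along the tool's x, y, z in mm, a list of three; "spin": the turn about the tool's z in degrees. In form: [{"delta_pos": [dx, dy, dz], "spin": spin}, ...]. A call has 1 to 10 rows; each row is the pose to reach, as a shift and turn from the pose commanded when the call began, along the tool's axes at that moment; what a row does not reach only later rows make up. A row lasts 1/12 s, in which the tool goes at most 41.7 mm and 7.16 degrees, less where a joint would pass 70% of its speed; a pose out of reach is approached as far as the arm can. A call with a gripper value outside its range is refused whole. "gripper" is the finger opening in mm, from 0 to 85.4, set as the call begins (left out, the last holds). The fingers move at their own pace and stop on an object; "squeeze" is the grip in N (left out, the last holds). Time passes only in rows, so rows that repeat a pose let the fingers close. It gives the time, the measured TCP pose, the force and the opening at its end, in the units of the state.
- get_obs(): the state, without advancing time (a new reading comes with each control period).
- capture(name): name is "side" or "top" or "wrist"; returns the picture (384x512x3 uint8, blue, green, red); there is no depth.
- camera_info(name): a dict with "fx", "fy", "cx", "cy" (pixels), "world_from_camera" (4x4, takes a point from camera to world coordinates). Camera axes: x right, y up, looking along -z (the intrinsics and any distortion apply to the point x, -y, -z); pixel columns grow to the right and rows downward; lengths in m; the calibration is good to about 2 mm. A picture is of the moment at which its call begins: read the wrist's pose just before it. camera_info takes no time and is no camera call; for the wrist camera it gives the pose at the moment of the call.
- finish_job(): hands the job in, once; it reports no verdict.
The state is a dict: "time_s": time; "q": joint angles; "dq": joint speeds; "effort": joint torques, N m; "eef_pos": TCP position; "eef_rot": TCP orientation; "wrist_force": force on the tool from outside, world axes, zero at the start; "ft_torque": the same for the moment, N m; "grip_width": finger opening in m.
Only numpy, scipy, OpenCV 4.12 (cv2) and the standard library are available. Lean on these libraries where they do the work, as an engineer would, in place of code of your own. Each camera call takes 0.05 s, during which the arm holds its last target.

### The job

Stand the small brown bottle upright in the open dry case, swing the case's lid shut and press it down on its rubber seal until the front catch snaps over it and holds it closed. Feel for the catch: never put more than 30 N on the lid, and leave the beaker standing where it is.

Things in the scene. Friction and masses are not known exactly. Their poses are not given: they have to be found in the camera images.
- bottle_mid (a point): the small brown bottle with a black screw cap, 32 mm in diameter, 67 mm tall, about 90 g, standing; the point is its centre, half-way up (33.5 mm above its base), z up along the bottle
- glass: the clear empty beaker, 44 mm in diameter, 58 mm tall, standing to the right of the case, to be left alone. Origin at the centre of its base
- case: the light grey dry case, fixed to the worktop: an open tub 124 mm deep (its x), 168 mm wide (its y), 80 mm high, walls and floor 6 mm. Origin at the centre of its underside, z up, x from the front (facing the robot, with the black catch reaching 34 mm out from the front wall) to the back, where the lid is hinged
- case_floor (a point): centre of the case's inner floor, 6 mm above the worktop; clear inside 112 x 156 mm; axes as the case; the black gasket round the rim stands up to 104 mm above the worktop at the front
- case_hinge (a point): middle of the lid's hinge axis, along the case's y, 68 mm behind the case's centre and 91 mm above the worktop; axes as the case
- lid_press (a point): the place to press the blue lid: outer face, middle line, 122 mm from the hinge axis; 6 mm above the hinge's height when the lid's joint is 0. Axes turn with the lid: x as the case's when shut, z out of the outer face. The lid is a flat plate 6 mm thick, 172 mm wide, ending 138 mm from the hinge, with a middle tab 52 mm wide on to 154 mm
- lid (a joint): lid angle, rad: 0 = level, grows as it swings up and back; leans back past upright at the start (1.6 to 1.75). Friction keeps it at any angle. Below about 0.1 it squeezes the gasket, which pushes back with 2 rising to 11 N at the pressing place. Caught, it stays between -0.05 and 0.05 by itself; not caught, it springs back above 0.07 or hangs with the tongue not home
- tongue (a joint): the catch's sprung tongue, m: 0 = home, grows as the lid's steel bar pushes it outward (about 4 mm) on the way down, adding up to 8 N at the pressing place (10 to 17 N in all); snaps back to 0 over the bar when caught. The catch sits up to 6 mm higher or lower from case to case: it snaps at a lid angle anywhere from -0.05 to 0.045 and the lid bottoms hard 1 to 1.5 mm lower
Things that resemble listed ones, but are neither listed nor needed, are in the scene too. Of the things that look like the part that bears bottle_mid, the larger one is meant.

How it is judged (in metres and radians):
On the way, in this order (a step that is already met when the one before it is completed fails the run):
1. the bottle stands upright in the case, let go (x of bottle_mid in the frame of case between -0.056 and 0.056 m and y of bottle_mid in the frame of case between -0.078 and 0.078 m and z of bottle_mid in the frame of case below 0.046 m and angle between bottle_mid's own z axis and vertical below 0.15 rad and contact force between the fingers and bottle below 0.1 N), for 0.2 s.
2. the lid is shut and the catch has snapped over it (value of joint lid below 0.06 rad and value of joint tongue below 0.0015 m), for 0.2 s.
At the end, for the whole second after the job is handed in: The lid stays shut by itself, held by the catch (lid angle below 0.06 rad, tongue within 1.5 mm of home), and the bottle stands in the case within 0.15 rad of upright, let go (all of step 2 and x of bottle_mid in the frame of case between -0.056 and 0.056 m and y of bottle_mid in the frame of case between -0.078 and 0.078 m and z of bottle_mid in the frame of case below 0.046 m and angle between bottle_mid's own z axis and vertical below 0.15 rad); the robot touches nothing.
It fails at once if the robot puts more than 30 N on the lid (contact force between any of the fingers, the arm and lid above 30 N).
It fails at once if the beaker is knocked over or moved by more than 30 mm (angle between glass's own z axis and vertical above 0.4 rad or distance of glass from where it was at the start of the episode above 0.03 m).
It fails at once if the bottle is tipped by more than 0.7 rad (angle between bottle_mid's own z axis and vertical above 0.7 rad).
It also fails if it takes over 64 s, if anything falls off the work surface, if the arm or the gripper's body presses on something with over 40 N, if the wrist force passes 120 N, or if a joint passes its speed limit or range.

## Working session

There is one attempt and no reset: what is moved stays moved. The work goes in short steps, Python scripts to look and compute and a tool call to move; the robot and the scene stay as the last step left them, time stands still between calls to the robot, and variables do not carry over. Pictures are saved under pics/ and viewed, and the job is handed in when it is done.

Besides the shell and the picture viewer there is one more tool, called after "Emit:" as a command line: name --argument value ..., lists and objects as JSON in quotes. jog_arm: Moves the arm, as the interface text tells. Its arguments: {"type":"object","properties":{"series":{"type":"array"},"gripper":{"type":"number"},"squeeze":{"type":"number"}},"required":["series"]}

```bash
mkdir -p pics
python3 - <<'E'
from rig import *
import cv2, numpy as np
print(get_obs())
for n in ["side","top","wrist"]:
    i=camera_info(n); print(n,{k:np.round(v,4).tolist() if not isinstance(v,str) else v for k,v in i.items()})
    cv2.imwrite(f"pics/{n}0.png",capture(n))
print(grip_depth if not callable(grip_depth) else grip_depth())
E
```

```text
{'time_s': 0.0, 'q': array([67.63774853, 35.29028744, -0.72391029, 81.64311728,  0.46290676,
       63.21910711, -2.31546537]), 'dq': array([ 0.09125413, -0.00191466,  0.14119075,  0.00614697,  0.02016958,
       -0.07156905, -0.04702733]), 'effort': array([ 6.26649035e-05, -4.69212770e+01,  2.59306328e-01, -1.71032488e+01,
        1.00434810e-02,  9.68369830e-03,  1.38833297e-06]), 'eef_pos': array([ 0.23103057, -0.60672239,  0.23011596]), 'eef_rot': array([-1.79850320e+02,  5.44932170e-04,  2.08473442e+01]), 'wrist_force': array([-0.24914035,  0.02366433, -0.25881936]), 'ft_torque': array([ 0.00090007, -0.02872705, -0.02146153]), 'grip_width': 0.08533049628307544}
side {'fx': 421.0557, 'fy': 421.0557, 'cx': 257.7029, 'cy': 192.6304, 'world_from_camera': [[-0.9571, 0.1789, -0.2278, 0.267], [-0.2891, -0.6375, 0.7142, 0.3293], [-0.0174, 0.7494, 0.6619, 0.6832], [0.0, 0.0, 0.0, 1.0]]}
top {'fx': 370.0431, 'fy': 370.0431, 'cx': 254.9225, 'cy': 188.7054, 'world_from_camera': [[-0.0003, 0.9979, -0.0652, 0.4323], [-1.0, 0.0, 0.0043, -0.3287], [0.0043, 0.0652, 0.9979, 1.0413], [0.0, 0.0, 0.0, 1.0]]}
wrist {'fx': 343.7031, 'fy': 343.7031, 'cx': 253.5269, 'cy': 194.159, 'world_from_camera': [[0.3557, 0.883, 0.3063, 0.3099], [-0.9346, 0.3369, 0.1141, -0.5774], [-0.0025, -0.3269, 0.9451, 0.3734], [0.0, 0.0, 0.0, 1.0]]}
-0.0187
```

View pics/side0.png

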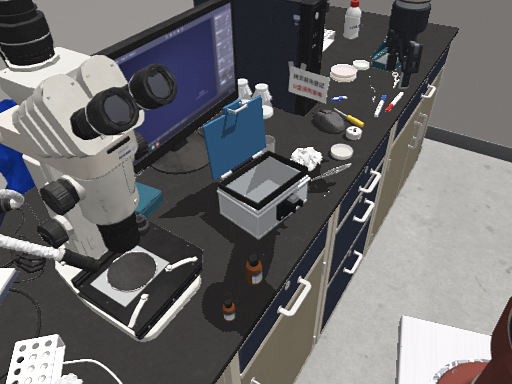

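View pics/top0.png

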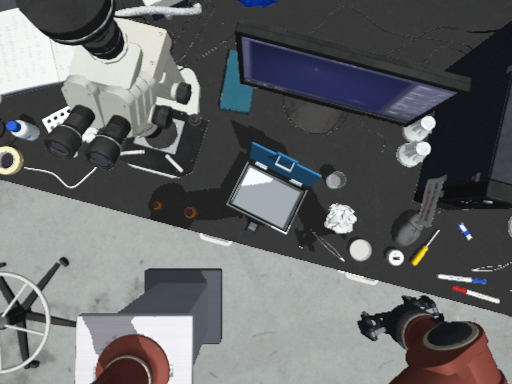

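View pics/wrist0.png

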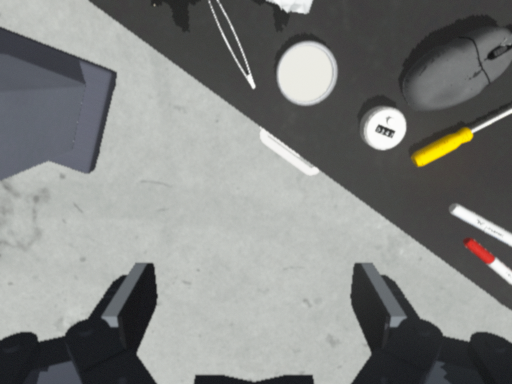

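```bash
cat > h.py <<'E'
from rig import *
import cv2, numpy as np
def ray(n,u,v,info=None):
    i=info or camera_info(n); W=np.array(i["world_from_camera"])
    d=np.array([(u-i["cx"])/i["fx"],-(v-i["cy"])/i["fy"],-1.0]); return W[:3,3],W[:3,:3]@d
def onz(n,u,v,z,info=None):
    o,d=ray(n,u,v,info); return o+d*(z-o[2])/d[2]
def proj(n,p,info=None):
    i=info or camera_info(n); W=np.array(i["world_from_camera"]); c=W[:3,:3].T@(np.array(p)-W[:3,3])
    return i["cx"]+i["fx"]*c[0]/-c[2], i["cy"]-i["fy"]*c[1]/-c[2]
def tri(a,b):
    (o1,d1),(o2,d2)=a,b; d1=d1/np.linalg.norm(d1);d2=d2/np.linalg.norm(d2)
    A=np.stack([d1,-d2],1); s=np.linalg.lstsq(A,o2-o1,rcond=None)[0]
    p,q=o1+s[0]*d1,o2+s[1]*d2; return (p+q)/2,np.linalg.norm(p-q)
E
python3 - <<'E'
from h import *
t=cv2.imread("pics/top0.png");s=cv2.imread("pics/side0.png")
cv2.imwrite("pics/tc.png",cv2.resize(t[130:250,130:360],None,fx=3.4,fy=3.4,interpolation=cv2.INTER_CUBIC))
cv2.imwrite("pics/sc.png",cv2.resize(s[90:330,180:370],None,fx=2.5*1,fy=2.5,interpolation=cv2.INTER_CUBIC))
print(onz("top",191,213,.06),onz("top",157,206,.04),onz("top",268,197,.08))
E
```

```text
[ 0.43207062 -0.16388653  0.06      ] [ 0.45095108 -0.06857638  0.04      ] [ 0.47353219 -0.36683332  0.08      ]
```

View pics/tc.png

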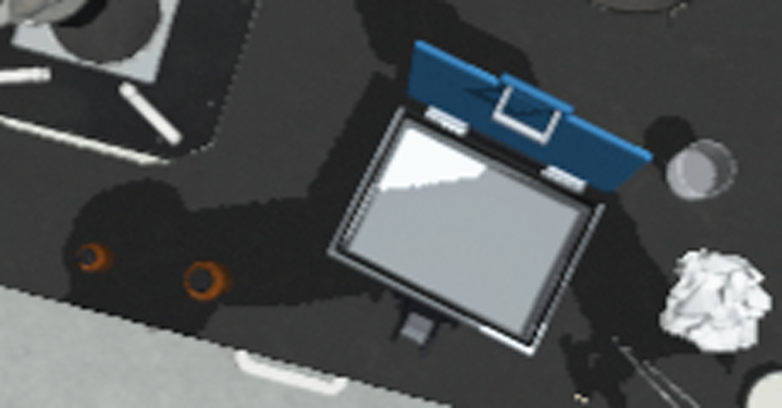

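View pics/sc.png

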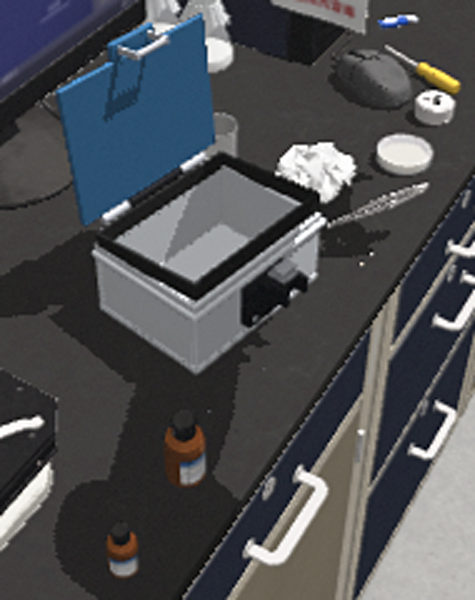

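Run:
```python
from h import *
f=lambda x,y:(x/3.4+130-.35,y/3.4+130-.35); g=lambda x,y:(x/2.5+180-.3,y/2.5+90-.3)
print("cap",tri(ray("top",*f(203,277)),ray("side",*g(184,417))))
for z in(.08,.1):
  P=[onz("top",*f(*c),z) for c in[(330,251),(534,354),(604,208),(402,108)]]
  P=np.array(P);print(z,P.round(3).tolist(),"c",P.mean(0).round(4))
  print([round(float(np.linalg.norm(P[i]-P[i-1])),4) for i in range(4)])
  a=(P[2]+P[3]-P[0]-P[1]);b=(P[0]+P[3]-P[1]-P[2])
  print(np.degrees(np.arctan2(a[1],a[0])),np.degrees(np.arctan2(b[1],b[0]))-90)
for n,a in(("lidL",(415,42)),("lidR",(651,157))):print(n,f(*a))
# side outer rim points & lid corners
print("lidTL",tri(ray("top",*f(415,42)),ray("side",*g(60,92))),"lidTR",tri(ray("top",*f(651,157)),ray("side",*g(205,17))))
print("hingeL", tri(ray("top",*f(446,122)),ray("side",*g(117,211))))
print("frontleft rim", tri(ray("top",*f(330,251)),ray("side",*g(196,293))), "backleft",tri(ray("top",*f(402,108)),ray("side",*g(96,244))))
print("frontright", tri(ray("top",*f(534,354)),ray("side",*g(322,218))))
print("glass",onz("top",*f(702,170),.03))
```

```text
cap (array([ 0.43600193, -0.16059142,  0.06473923]), np.float64(0.002092422484411762))
0.08 [[0.457, -0.26, 0.08], [0.378, -0.415, 0.08], [0.49, -0.469, 0.08], [0.567, -0.314, 0.08]] c [ 0.4729 -0.3645  0.08  ]
[0.1229, 0.1739, 0.1237, 0.1729]
-26.271984796951298 -26.605070903759803
0.1 [[0.456, -0.261, 0.1], [0.38, -0.413, 0.1], [0.488, -0.466, 0.1], [0.564, -0.315, 0.1]] c [ 0.472  -0.3638  0.1   ]
[0.1203, 0.1703, 0.1211, 0.1693]
-26.271984796951305 -26.60507090375981
lidL (251.70882352941177, 142.00294117647059)
lidR (321.1205882352941, 175.8264705882353)
lidTL (array([ 0.58798327, -0.32567032,  0.22644117]), np.float64(0.003572872068340139)) lidTR (array([ 0.51260325, -0.48001006,  0.22233257]), np.float64(0.004026942994364981))
hingeL (array([ 0.55451355, -0.34787926,  0.09366812]), np.float64(0.0008742495551121588))
frontleft rim (array([ 0.45571027, -0.2610125 ,  0.09751587]), np.float64(0.0011833227013273186)) backleft (array([ 0.56524865, -0.31491324,  0.07984359]), np.float64(0.0030194683930700908))
frontright (array([ 0.3797551, -0.4153514,  0.0709188]), np.float64(0.0036651480517157936))
glass [ 0.5233314  -0.55600484  0.03      ]
```

Emit:
jog_arm --series '[{"delta_pos": [30, -30, 0], "spin": -7}, {"delta_pos": [58, -57, 0], "spin": -14}, {"delta_pos": [87, -86, 0], "spin": -21}, {"delta_pos": [116, -114, 0], "spin": -28}, {"delta_pos": [145, -143, 0], "spin": -35}, {"delta_pos": [174, -172, 0], "spin": -42.75}, {"delta_pos": [203, -200, 0], "spin": -42.75}, {"delta_pos": [232, -229, 0], "spin": -42.75}, {"delta_pos": [261, -258, 10], "spin": -42.75}, {"delta_pos": [290, -286, 20], "spin": -42.75}]' --gripper 60 --squeeze 25

```text
time_s: 0.98
eef_pos: [0.401, -0.2357, 0.2117]
eef_rot: [179.9, 0.0, 63.6]
wrist_force: [-0.2, -0.2, -0.4]
grip_width: 0.0599
```

Run:
```python
from h import *
i=camera_info("wrist");im=capture("wrist");cv2.imwrite("pics/w1.png",im)
print(get_obs()["eef_pos"],get_obs()["eef_rot"],proj("wrist",(.434,-.162,.067),i),proj("wrist",(.434,-.162,0),i))
import pickle;pickle.dump(i,open("w1.pkl","wb"))
```

```text
[ 0.40439786 -0.22490593  0.21006161] [-179.85920035   -0.4558004    64.4409258 ] (np.float64(249.04820498764738), np.float64(79.71856027048122)) (np.float64(249.7405413287546), np.float64(78.86485263369731))
```

View pics/w1.png

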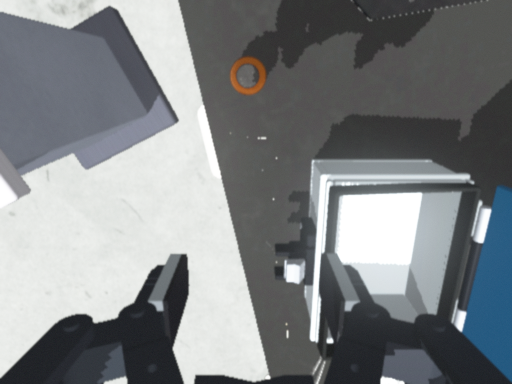

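Run:
```python
from h import *
import pickle;i=pickle.load(open("w1.pkl","rb"));im=cv2.imread("pics/w1.png")
h=cv2.cvtColor(im,cv2.COLOR_BGR2HSV);m=cv2.inRange(h,(3,120,60),(22,255,255))
c=max(cv2.findContours(m,0,2)[0],key=cv2.contourArea)
(x,y),r=cv2.minEnclosingCircle(c);print(x,y,r)
print(onz("wrist",x,y,.04,i),2*r/i["fx"]*(i["world_from_camera"][2][3]-.04))
i2=camera_info("wrist");im=capture("wrist");h=cv2.cvtColor(im,cv2.COLOR_BGR2HSV);m=cv2.inRange(h,(3,120,60),(22,255,255))
c=max(cv2.findContours(m,0,2)[0],key=cv2.contourArea)
(x,y),r=cv2.minEnclosingCircle(c);print(x,y,r,onz("wrist",x,y,.04,i2))
for n in("top",):
  im=cv2.imread("pics/top0.png");h=cv2.cvtColor(im,cv2.COLOR_BGR2HSV);m=cv2.inRange(h,(3,120,60),(22,255,255))
  c=max(cv2.findContours(m,0,2)[0],key=cv2.contourArea);(x,y),r=cv2.minEnclosingCircle(c);print(x,y,r,onz(n,x,y,.035))
print(get_obs()["eef_pos"],get_obs()["eef_rot"])
# case top: inner corners etc.
cv2.imwrite("pics/w1c.png",cv2.resize(cv2.imread("pics/w1.png")[130:370,260:512],None,fx=2.4,fy=2.4,interpolation=cv2.INTER_CUBIC))
```

```text
247.5 75.07894897460938 19.242143630981445
[ 0.4341242 -0.1581617  0.04     ] 0.03526214950719463
252.0 90.5 18.741764068603516 [ 0.43432452 -0.15842647  0.04      ]
454.37017822265625 368.9114074707031 47.50739288330078 [ 0.02007031 -0.86085299  0.035     ]
[ 0.40289068 -0.22892394  0.21056832] [-179.84844343   -0.28065354   64.42341875]
```

View pics/w1c.png

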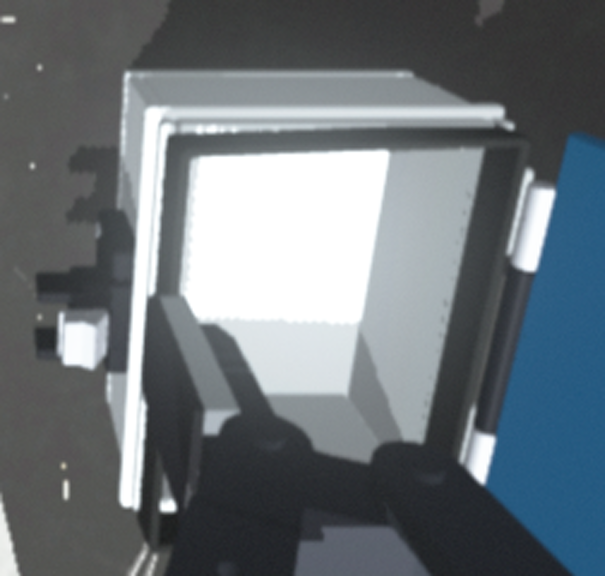

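Emit:
jog_arm --series '[{"delta_pos": [30, -1, 20], "spin": 0}, {"delta_pos": [60, -3, 50], "spin": 0}, {"delta_pos": [85, -4, 80], "spin": 0}, {"delta_pos": [85, -4, 100], "spin": 0}, {"delta_pos": [85, -4, 115], "spin": 0}, {"delta_pos": [85, -4, 115], "spin": 0}, {"delta_pos": [85, -4, 115], "spin": 0}, {"delta_pos": [85, -4, 115], "spin": 0}]'

```text
time_s: 1.75
eef_pos: [0.4351, -0.1602, 0.0972]
eef_rot: [179.9, -0.0, 63.5]
wrist_force: [0.2, -1.3, 0.2]
grip_width: 0.0598
```

Run:
```python
from h import *
o=get_obs();print(o["eef_pos"],o["eef_rot"])
i=camera_info("wrist");cv2.imwrite("pics/w2.png",capture("wrist"));print(proj("wrist",(.434,-.158,.067),i))
cv2.imwrite("pics/s2.png",cv2.resize(capture("side")[180:340,150:350],None,fx=3,fy=3))
```

```text
[ 0.435062   -0.16018671  0.09715929] [ 1.79916453e+02 -1.10971690e-03  6.35310690e+01]
(np.float64(250.02147858980072), np.float64(232.77342086151793))
```

View pics/s2.png

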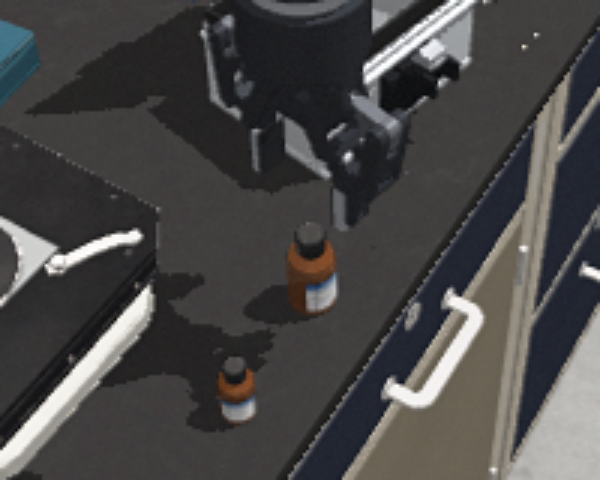

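View pics/w2.png

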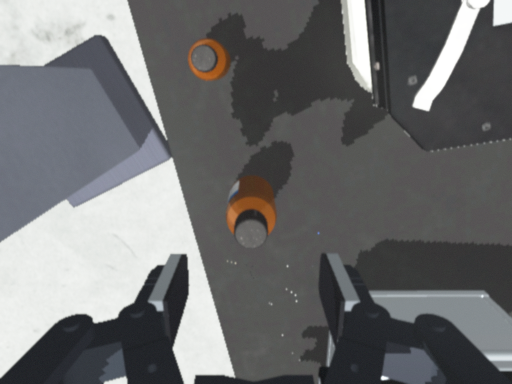

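Emit:
jog_arm --series '[{"delta_pos": [2, -2, 15], "spin": 0}, {"delta_pos": [2, -2, 35], "spin": 0}, {"delta_pos": [2, -2, 55], "spin": 0}, {"delta_pos": [2, -2, 72], "spin": 0}, {"delta_pos": [2, -2, 82], "spin": 0}, {"delta_pos": [2, -2, 86], "spin": 0}, {"delta_pos": [2, -2, 86], "spin": 0}, {"delta_pos": [2, -2, 86], "spin": 0}]'

```text
time_s: 2.52
eef_pos: [0.4343, -0.1571, 0.0112]
eef_rot: [179.9, -0.0, 63.6]
wrist_force: [-0.1, -1.3, 0.6]
grip_width: 0.0599
```

Emit:
jog_arm --series '[{"delta_pos": [0, 0, 0], "spin": 0}, {"delta_pos": [0, 0, 0], "spin": 0}, {"delta_pos": [0, 0, 0], "spin": 0}, {"delta_pos": [0, 0, 0], "spin": 0}, {"delta_pos": [0, 0, 0], "spin": 0}, {"delta_pos": [0, 0, 0], "spin": 0}, {"delta_pos": [0, 0, 0], "spin": 0}, {"delta_pos": [0, 0, 0], "spin": 0}]' --gripper 20 --squeeze 30

```text
time_s: 3.18
eef_pos: [0.4343, -0.157, 0.0114]
eef_rot: [179.9, -0.0, 63.6]
wrist_force: [-0.9, -0.3, 6.4]
grip_width: 0.0314
```

Run:
```python
from h import *
o=get_obs();print(o["eef_pos"],o["eef_rot"],o["wrist_force"],o["grip_width"])
cv2.imwrite("pics/w3.png",capture("wrist"))
cv2.imwrite("pics/s3.png",cv2.resize(capture("side")[180:340,150:350],None,fx=3,fy=3))
```

```text
[ 0.43427206 -0.1569662   0.01135928] [ 1.79897147e+02 -7.60899543e-03  6.35890874e+01] [-0.9186767  -0.28081426  6.38909585] 0.03144866511881826
```

View pics/s3.png

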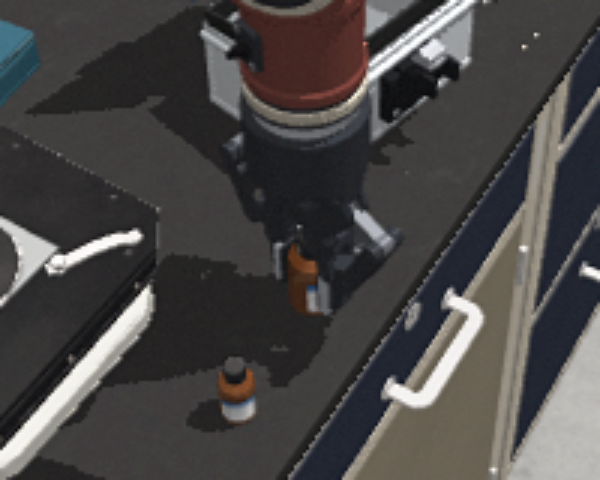

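View pics/w3.png

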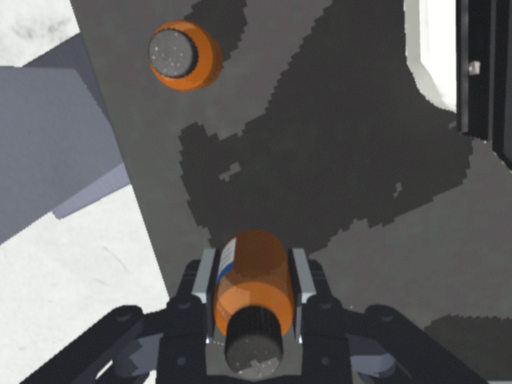

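Emit:
jog_arm --series '[{"delta_pos": [0, 0, -10], "spin": 0}, {"delta_pos": [0, 0, -30], "spin": 0}, {"delta_pos": [0, 0, -60], "spin": 0}, {"delta_pos": [0, 0, -95], "spin": 0}, {"delta_pos": [0, 0, -130], "spin": 0}, {"delta_pos": [0, 0, -155], "spin": 0}, {"delta_pos": [-15, 11, -160], "spin": 0}, {"delta_pos": [-38, 28, -160], "spin": 0}, {"delta_pos": [-62, 46, -160], "spin": 0}, {"delta_pos": [-86, 65, -160], "spin": 0}]'

```text
time_s: 4.12
eef_pos: [0.4533, -0.2635, 0.1709]
eef_rot: [180.0, 0.0, 63.7]
wrist_force: [0.7, 0.1, -0.8]
grip_width: 0.0319
```

Emit:
jog_arm --series '[{"delta_pos": [-23, 17, 0], "spin": 0}, {"delta_pos": [-45, 34, 0], "spin": 0}, {"delta_pos": [-63, 46, 0], "spin": 0}, {"delta_pos": [-76, 55, 0], "spin": 0}, {"delta_pos": [-82, 59, 0], "spin": 0}, {"delta_pos": [-82, 59, 0], "spin": 0}, {"delta_pos": [-82, 59, 0], "spin": 0}, {"delta_pos": [-82, 59, 0], "spin": 0}]'

```text
time_s: 4.78
eef_pos: [0.4702, -0.3603, 0.1704]
eef_rot: [-179.9, -0.1, 63.7]
wrist_force: [-0.5, 0.9, -1.5]
grip_width: 0.0314
```

Run:
```python
from h import *
o=get_obs();print(o["eef_pos"],o["eef_rot"],o["wrist_force"],o["grip_width"])
cv2.imwrite("pics/w4.png",capture("wrist"))
cv2.imwrite("pics/s4.png",cv2.resize(capture("side")[70:270,150:350],None,fx=3,fy=3))
cv2.imwrite("pics/t4.png",cv2.resize(capture("top")[110:270,170:370],None,fx=3,fy=3))
```

```text
[ 0.47018408 -0.36027484  0.17037124] [-1.79939124e+02 -7.80561882e-02  6.37252934e+01] [-0.54710162  0.87958743 -1.54039903] 0.03141673669646708
```

View pics/s4.png

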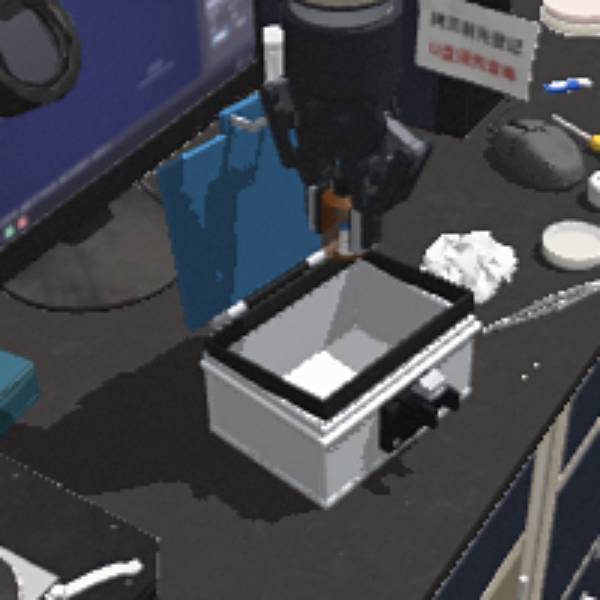

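View pics/w4.png

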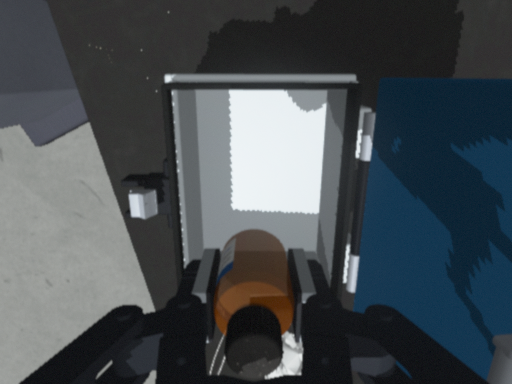

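View pics/t4.png

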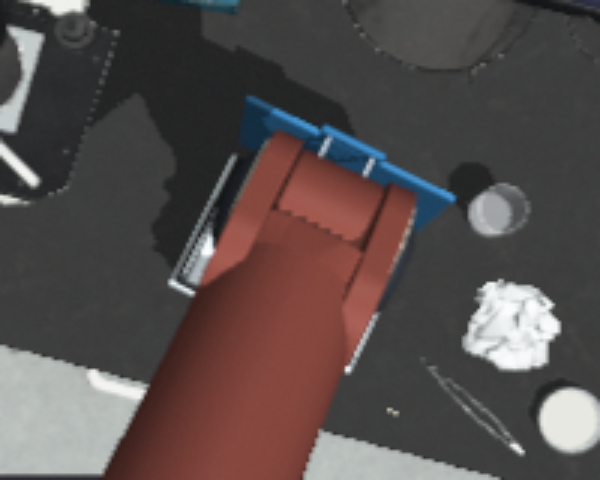

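Run:
```python
from h import *
c=np.array([.473,-.364]);a=np.radians(-26.4);X=np.array([np.cos(a),np.sin(a)]);Y=np.array([-X[1],X[0]])
for z in(.35,.42,.5):
  for u,v in((350,150),(300,140),(400,185)):
    p=onz("top",170+u/3,110+v/3,z)[:2]-c;print(z,u,(p@X).round(3),(p@Y).round(3))
print(get_obs()["q"])
```

```text
0.35 350 0.065 0.001
0.35 300 0.056 0.032
0.35 400 0.059 -0.036
0.42 350 0.053 0.003
0.42 300 0.045 0.03
0.42 400 0.048 -0.031
0.5 350 0.039 0.004
0.5 300 0.033 0.028
0.5 400 0.035 -0.025
[ 44.8577294   34.43755063 -15.22400187  95.47109621  10.8850247
  51.56858067  -0.89485235]
```

Emit:
jog_arm --series '[{"delta_pos": [-1, 4, 5], "spin": 0}, {"delta_pos": [-2, 4, 25], "spin": 0}, {"delta_pos": [-2, 4, 50], "spin": 0}, {"delta_pos": [-2, 4, 75], "spin": 0}, {"delta_pos": [-2, 4, 95], "spin": 0}, {"delta_pos": [-2, 4, 115], "spin": 0}, {"delta_pos": [-2, 4, 130], "spin": 0}, {"delta_pos": [-2, 4, 142], "spin": 0}, {"delta_pos": [-2, 4, 148], "spin": 0}, {"delta_pos": [-2, 4, 148], "spin": 0}]'

```text
time_s: 5.77
eef_pos: [0.4756, -0.3669, 0.0225]
eef_rot: [179.7, -0.0, 63.6]
wrist_force: [3.8, -1.4, 3.1]
grip_width: 0.0315
```

Emit:
jog_arm --series '[{"delta_pos": [0, 0, 1], "spin": 0}, {"delta_pos": [0, 0, 2], "spin": 0}, {"delta_pos": [0, 0, 2], "spin": 0}, {"delta_pos": [0, 0, 2], "spin": 0}]'

```text
time_s: 6.1
eef_pos: [0.4756, -0.3669, 0.0221]
eef_rot: [179.6, -0.0, 63.6]
wrist_force: [4.7, -2.0, 3.2]
grip_width: 0.0315
```

Run:
```python
from h import *
o=get_obs();print(o["eef_pos"],o["eef_rot"],o["wrist_force"],o["ft_torque"])
cv2.imwrite("pics/w5.png",capture("wrist"))
cv2.imwrite("pics/s5.png",cv2.resize(capture("side")[70:270,150:350],None,fx=3,fy=3))
```

```text
[ 0.47562331 -0.36690674  0.02206658] [ 1.79612933e+02 -9.21599161e-03  6.36088010e+01] [ 4.68101984 -2.04728935  3.22179977] [-0.15569574 -0.62347017 -0.09584091]
```

View pics/s5.png

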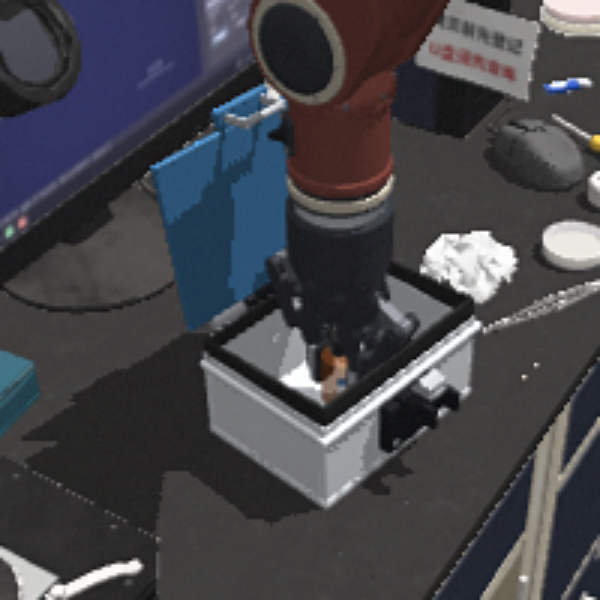

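View pics/w5.png

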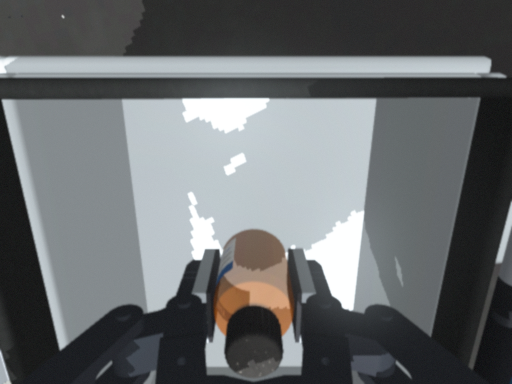

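Emit:
jog_arm --series '[{"delta_pos": [0, 0, -10], "spin": 0}, {"delta_pos": [0, 0, -30], "spin": 0}, {"delta_pos": [0, 0, -60], "spin": 0}, {"delta_pos": [0, -5, -95], "spin": 0}, {"delta_pos": [0, -10, -125], "spin": -4}, {"delta_pos": [0, -16, -140], "spin": -11}, {"delta_pos": [0, -16, -145], "spin": -18}, {"delta_pos": [0, -16, -145], "spin": -25}, {"delta_pos": [0, -16, -145], "spin": -32}, {"delta_pos": [0, -16, -145], "spin": -39}]'

```text
time_s: 7.03
eef_pos: [0.4562, -0.3582, 0.1651]
eef_rot: [-179.8, -0.1, 102.9]
wrist_force: [-0.2, -0.6, -0.9]
grip_width: 0.0309
```

Emit:
jog_arm --series '[{"delta_pos": [0, 0, 0], "spin": -7}, {"delta_pos": [0, 0, 0], "spin": -14}, {"delta_pos": [0, 0, 0], "spin": -21}, {"delta_pos": [0, 0, 0], "spin": -28}, {"delta_pos": [0, 0, 0], "spin": -35}, {"delta_pos": [0, 0, 0], "spin": -42}, {"delta_pos": [0, 0, 0], "spin": -49}, {"delta_pos": [0, 0, 0], "spin": -51}, {"delta_pos": [0, 0, 0], "spin": -51}, {"delta_pos": [0, 0, 0], "spin": -51}]'

```text
time_s: 7.87
eef_pos: [0.4569, -0.3585, 0.1649]
eef_rot: [-180.0, -0.2, 153.5]
wrist_force: [0.6, -0.4, -1.1]
grip_width: 0.031
```

Run:
```python
from h import *
o=get_obs();print(o["eef_pos"],o["eef_rot"],o["wrist_force"],o["ft_torque"],o["q"])
c=np.array([.473,-.364]);a=np.radians(-26.4);X=np.array([np.cos(a),np.sin(a)]);Y=np.array([-X[1],X[0]])
p=o["eef_pos"][:2]-c;print(p@X,p@Y)
cv2.imwrite("pics/w6.png",capture("wrist"))
cv2.imwrite("pics/s6.png",cv2.resize(capture("side")[70:270,150:350],None,fx=3,fy=3))
```

```text
[ 0.45686655 -0.3585155   0.16485456] [-1.79960963e+02 -1.76033224e-01  1.53522195e+02] [ 0.6467783  -0.38097288 -1.14717413] [ 0.00106071 -0.00308341 -0.00144524] [ 60.2643307   38.48539869 -40.34640744  97.21737445  29.31367478
  55.50758048  72.44907934]
-0.016889526528065243 -0.0022609692709508866
```

View pics/s6.png

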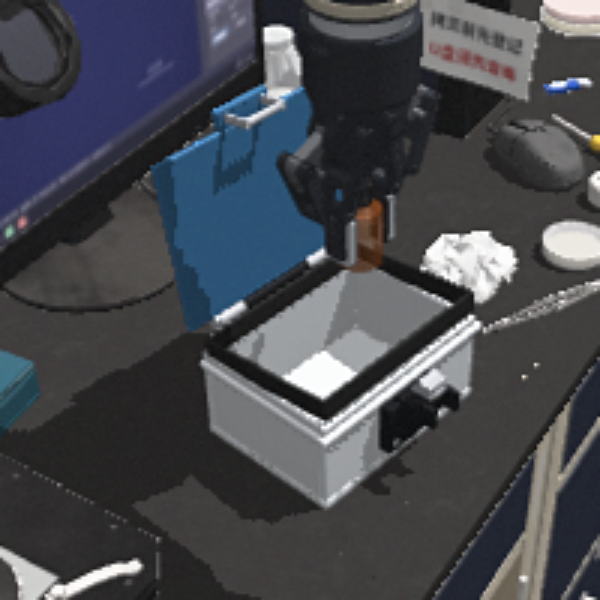

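View pics/w6.png

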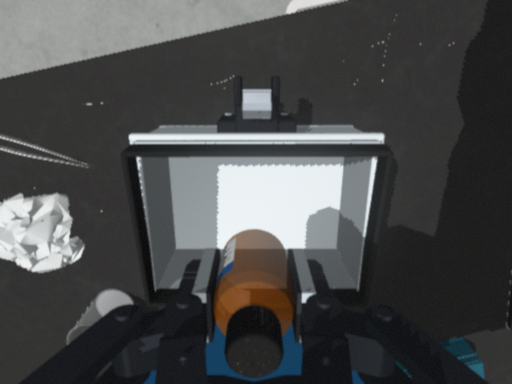

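Emit:
jog_arm --series '[{"delta_pos": [0, 0, 10], "spin": 0}, {"delta_pos": [0, 0, 30], "spin": 0}, {"delta_pos": [0, 0, 55], "spin": 0}, {"delta_pos": [0, 0, 80], "spin": 0}, {"delta_pos": [0, 0, 100], "spin": 0}, {"delta_pos": [0, 0, 118], "spin": 0}, {"delta_pos": [0, 0, 130], "spin": 0}, {"delta_pos": [0, 0, 140], "spin": 0}, {"delta_pos": [0, 0, 143], "spin": 0}, {"delta_pos": [0, 0, 143], "spin": 0}]'

```text
time_s: 8.8
eef_pos: [0.4582, -0.3585, 0.0218]
eef_rot: [180.0, -0.1, 153.6]
wrist_force: [0.2, 0.4, -0.9]
grip_width: 0.0313
```

Emit:
jog_arm --series '[{"delta_pos": [0, 0, 1], "spin": 0}, {"delta_pos": [0, 0, 2], "spin": 0}, {"delta_pos": [0, 0, 3], "spin": 0}, {"delta_pos": [0, 0, 3], "spin": 0}]'

```text
time_s: 9.13
eef_pos: [0.4586, -0.359, 0.0199]
eef_rot: [-180.0, 0.1, 153.6]
wrist_force: [-0.1, -0.2, -1.1]
grip_width: 0.031
```

Run:
```python
from h import *
o=get_obs();print(o["eef_pos"],o["eef_rot"],o["wrist_force"],o["ft_torque"])
cv2.imwrite("pics/w7.png",capture("wrist"))
cv2.imwrite("pics/s7.png",cv2.resize(capture("side")[70:270,150:350],None,fx=3,fy=3))
```

```text
[ 0.45862473 -0.35899626  0.0199255 ] [-1.79990091e+02  5.44865217e-02  1.53587851e+02] [-0.13235265 -0.16397669 -1.13721518] [0.01956283 0.05381367 0.0301222 ]
```

View pics/s7.png

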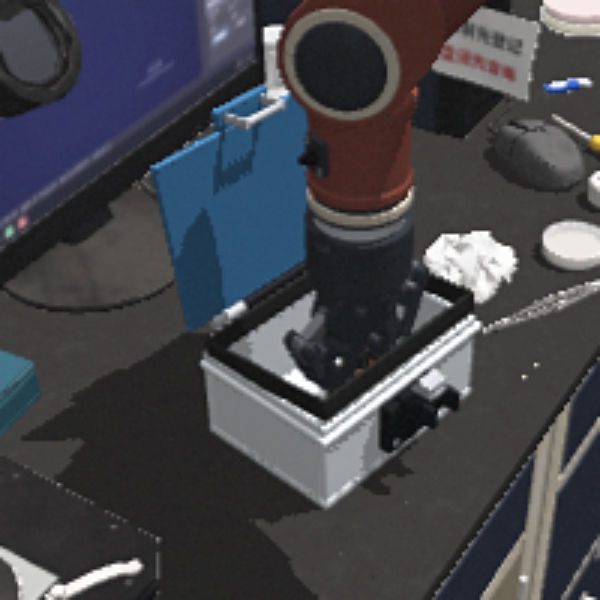

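View pics/w7.png

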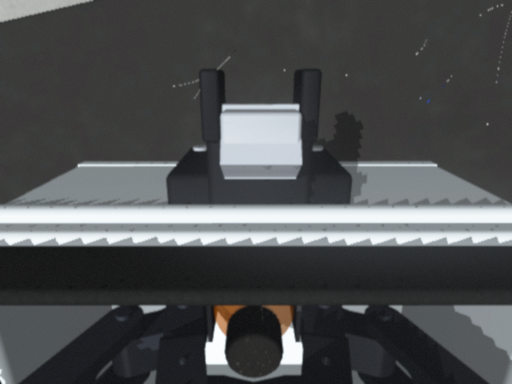

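Emit:
jog_arm --series '[{"delta_pos": [0, 0, 1], "spin": 0}, {"delta_pos": [0, 0, 2], "spin": 0}, {"delta_pos": [0, 0, 2.5], "spin": 0}, {"delta_pos": [0, 0, 2.5], "spin": 0}, {"delta_pos": [0, 0, 2.5], "spin": 0}]'

```text
time_s: 9.65
eef_pos: [0.4585, -0.3588, 0.0174]
eef_rot: [-180.0, 0.0, 153.6]
wrist_force: [-2.1, -0.0, 5.1]
grip_width: 0.0313
```

Emit:
jog_arm --series '[{"delta_pos": [0, 0, 0], "spin": 0}, {"delta_pos": [0, 0, 0], "spin": 0}, {"delta_pos": [0, 0, 0], "spin": 0}, {"delta_pos": [0, 0, 0], "spin": 0}, {"delta_pos": [0, 0, 0], "spin": 0}]' --gripper 50

```text
time_s: 10.07
eef_pos: [0.4584, -0.3587, 0.0167]
eef_rot: [180.0, -0.0, 153.6]
wrist_force: [-0.9, -0.9, 0.7]
grip_width: 0.0498
```

Emit:
jog_arm --series '[{"delta_pos": [0, 0, -5], "spin": 0}, {"delta_pos": [0, 0, -20], "spin": 0}, {"delta_pos": [0, 0, -45], "spin": 0}, {"delta_pos": [0, 0, -80], "spin": 0}, {"delta_pos": [0, 0, -115], "spin": 0}, {"delta_pos": [0, 0, -150], "spin": 0}, {"delta_pos": [0, 0, -165], "spin": 0}, {"delta_pos": [0, 0, -170], "spin": 0}, {"delta_pos": [0, 0, -170], "spin": 0}]'

```text
time_s: 10.82
eef_pos: [0.4589, -0.359, 0.1883]
eef_rot: [-180.0, 0.2, 153.6]
wrist_force: [0.1, 0.3, -0.3]
grip_width: 0.0498
```

Run:
```python
from h import *
o=get_obs();print(o["eef_pos"],o["eef_rot"],o["wrist_force"],o["q"])
cv2.imwrite("pics/w8.png",capture("wrist"))
cv2.imwrite("pics/s8.png",cv2.resize(capture("side")[70:270,150:350],None,fx=3,fy=3))
```

```text
[ 0.4588993  -0.35902928  0.1883475 ] [-1.79959926e+02  1.55239473e-01  1.53590898e+02] [ 0.13850487  0.27898847 -0.26553307] [ 60.86596849  37.06118234 -41.43632382  95.66443737  28.1162076
  57.9669091   73.53939402]
```

View pics/s8.png

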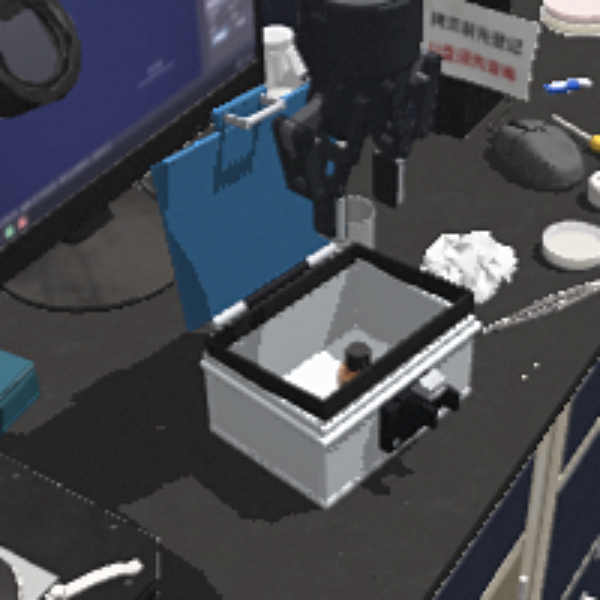

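View pics/w8.png

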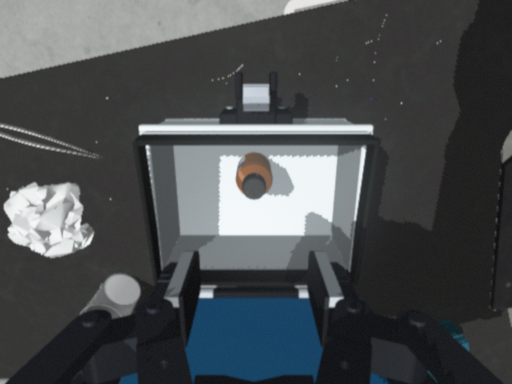

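Run:
```python
from h import *
t=capture("top");s=capture("side")
cv2.imwrite("pics/t9f.png",t);cv2.imwrite("pics/s9f.png",s)
cv2.imwrite("pics/t9.png",cv2.resize(t[0:200,200:400],None,fx=3,fy=3))
cv2.imwrite("pics/s9.png",cv2.resize(s[0:200,110:310],None,fx=3,fy=3))
```

```text
(no output)
```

View pics/t9.png

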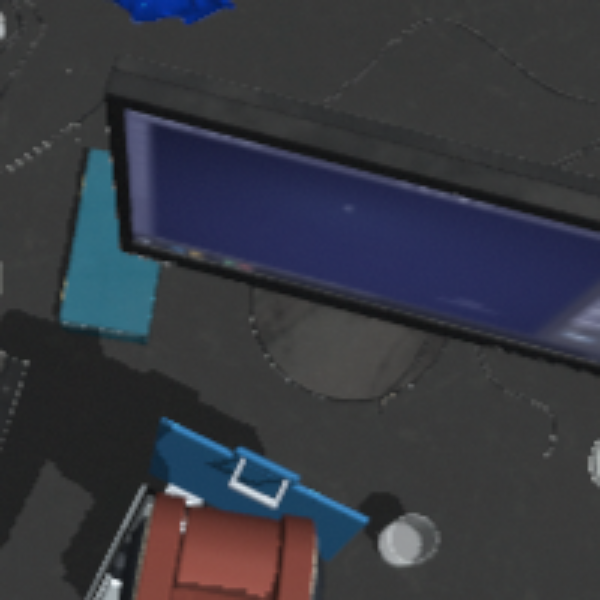

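View pics/s9.png

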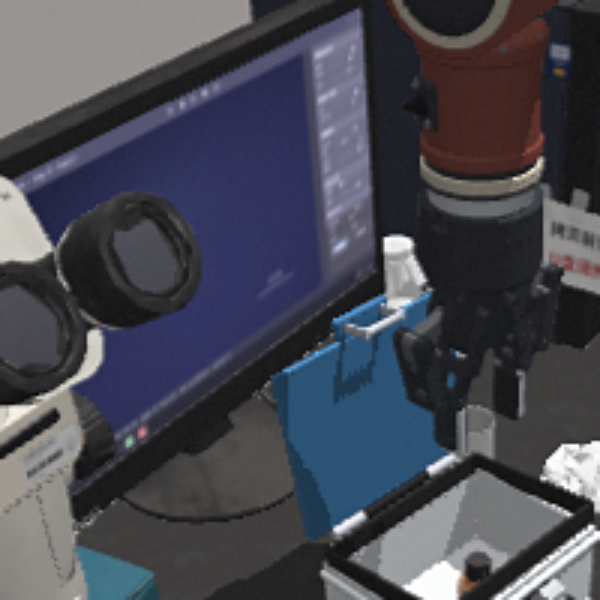

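Run:
```python
from h import *
c=np.array([.473,-.364]);a=np.radians(-26.4);X=np.array([np.cos(a),np.sin(a)]);Y=np.array([-X[1],X[0]])
f=lambda x,y:(x/3+200-.33,y/3-.33); g=lambda x,y:(x/3+110-.33,y/3-.33)
def show(n,A,B):
  p,e=tri(ray("top",*f(*A)),ray("side",*g(*B)));q=p[:2]-c;print(n,p.round(4),round(e,4),"case",(q@X).round(4),(q@Y).round(4))
show("mon BL",(122,247),(75,510))
show("lidTL",(163,418),(275,378))
show("tabL",(238,448),(335,322))
# monitor: right part of bottom edge on the plane -> case frame
for z in(.1,.15,.2):
  for A in((122,247),(400,310),(600,365)):
    q=onz("top",*f(*A),z)[:2]-c;print(z,(q@X).round(3),(q@Y).round(3))
```

```text
mon BL [ 0.7637 -0.2978  0.1017] 0.0148 case 0.231 0.1885
lidTL [ 0.5953 -0.3307  0.224 ] 0.0033 case 0.0948 0.0842
tabL [ 0.5707 -0.3851  0.24  ] 0.0021 case 0.0969 0.0245
0.1 0.237 0.195
0.1 0.294 -0.045
0.1 0.327 -0.22
0.15 0.221 0.185
0.15 0.276 -0.042
0.15 0.307 -0.208
0.2 0.206 0.175
0.2 0.257 -0.039
0.2 0.287 -0.195
```

Emit:
jog_arm --series '[{"delta_pos": [0, 0, -25], "spin": 0}, {"delta_pos": [0, 0, -60], "spin": 0}, {"delta_pos": [0, 0, -95], "spin": 0}, {"delta_pos": [-5, 2, -105], "spin": 0}, {"delta_pos": [-25, 2, -105], "spin": 0}, {"delta_pos": [-55, 2, -105], "spin": 0}, {"delta_pos": [-85, 2, -105], "spin": 0}, {"delta_pos": [-115, 2, -105], "spin": 0}, {"delta_pos": [-140, 2, -105], "spin": 0}, {"delta_pos": [-155, 2, -105], "spin": 0}]' --gripper 0

```text
time_s: 11.85
eef_pos: [0.5997, -0.4262, 0.2884]
eef_rot: [180.0, -0.2, 153.6]
wrist_force: [-0.1, 1.7, -0.4]
grip_width: 0.0001
```

Emit:
jog_arm --series '[{"delta_pos": [0, 0, 0], "spin": 0}, {"delta_pos": [0, 0, 0], "spin": 0}, {"delta_pos": [0, 0, 0], "spin": 0}]'

```text
time_s: 12.1
eef_pos: [0.5974, -0.4255, 0.2908]
eef_rot: [180.0, -0.1, 153.6]
wrist_force: [-0.4, -0.4, 0.9]
grip_width: -0.0002
```

```bash
cat >> h.py <<'E'
c0=np.array([.473,-.364]);a0=np.radians(-26.4);X0=np.array([np.cos(a0),np.sin(a0)]);Y0=np.array([-X0[1],X0[0]])
def st():
    o=get_obs();q=o["eef_pos"][:2]-c0;F=o["wrist_force"];print("case X %.4f Y %.4f Z %.4f"%(q@X0,q@Y0,o["eef_pos"][2]),"F",(F[:2]@X0).round(2),(F[:2]@Y0).round(2),F[2].round(2),"rot",o["eef_rot"].round(2),"w",o["grip_width"],"t",o["time_s"])
E
python3 - <<'E'
from h import *
st()
cv2.imwrite("pics/w10.png",capture("wrist"))
cv2.imwrite("pics/s10.png",cv2.resize(capture("side")[0:200,150:350],None,fx=3,fy=3))
cv2.imwrite("pics/t10.png",cv2.resize(capture("top")[70:230,200:400],None,fx=3,fy=3))
E
```

```text
case X 0.1388 Y 0.0003 Z 0.2908 F -0.16 -0.57 0.87 rot [ 1.8000e+02 -1.5000e-01  1.5363e+02] w -0.00022376443800275992 t 12.1
```

View pics/s10.png

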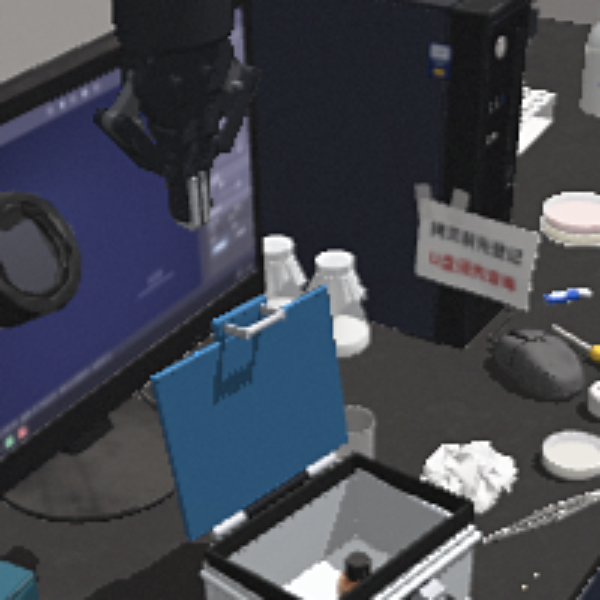

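View pics/w10.png

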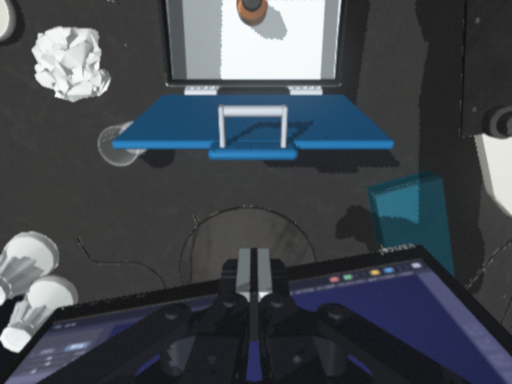

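View pics/t10.png

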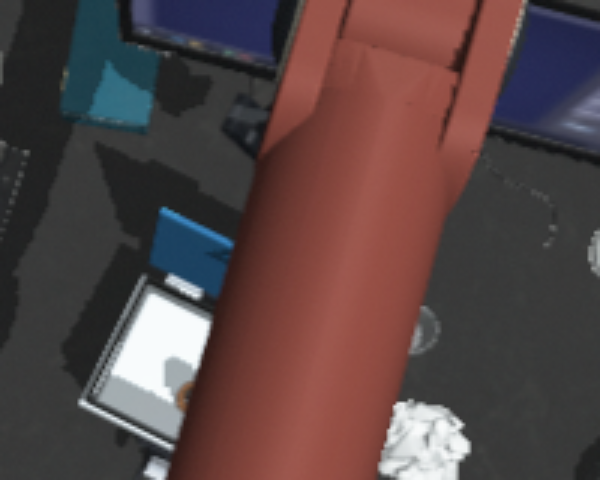

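Run:
```python
from h import *
for v in(150,159):
  p=onz("wrist",253,v,.241);q=p[:2]-c0;print(v,q@X0,q@Y0)
```

```text
150 0.0949325359040825 -0.0009069887802024984
159 0.10020949455276512 -0.0009123800402403118
```

Emit:
jog_arm --series '[{"delta_pos": [0, 0, 25], "spin": 0}, {"delta_pos": [0, 0, 50], "spin": 0}, {"delta_pos": [0, 0, 75], "spin": 0}, {"delta_pos": [0, 0, 90], "spin": 0}, {"delta_pos": [0, 0, 93], "spin": 0}, {"delta_pos": [0, 0, 93], "spin": 0}, {"delta_pos": [0, 0, 93], "spin": 0}]'

```text
time_s: 12.83
eef_pos: [0.5985, -0.4262, 0.2006]
eef_rot: [180.0, 0.1, 153.6]
wrist_force: [0.6, 0.7, 0.2]
grip_width: 0.0004
```

Run:
```python
from h import *
st()
cv2.imwrite("pics/w11.png",capture("wrist"))
cv2.imwrite("pics/s11.png",cv2.resize(capture("side")[50:250,150:350],None,fx=3,fy=3))
```

```text
case X 0.1400 Y 0.0000 Z 0.2006 F 0.2 0.92 0.17 rot [1.7999e+02 1.3000e-01 1.5357e+02] w 0.0004001874131194628 t 12.8333
```

View pics/s11.png

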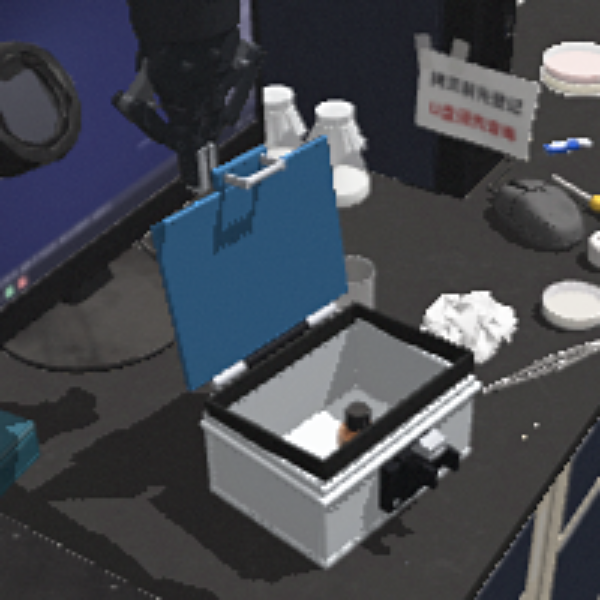

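View pics/w11.png

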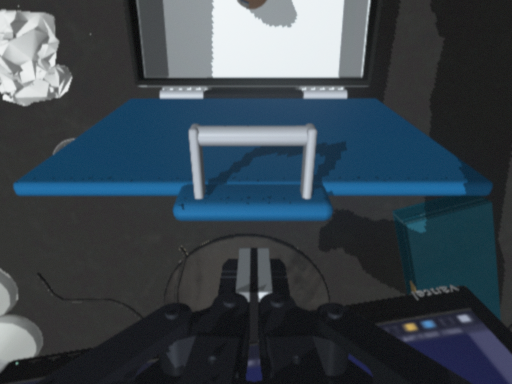

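Emit:
jog_arm --series '[{"delta_pos": [10, 0, 0], "spin": 0}, {"delta_pos": [20, 0, 0], "spin": 0}, {"delta_pos": [24, 0, 0], "spin": 0}, {"delta_pos": [28, 0, 0], "spin": 0}, {"delta_pos": [32, 0, 0], "spin": 0}, {"delta_pos": [36, 0, 0], "spin": 0}]'

```text
time_s: 13.43
eef_pos: [0.5665, -0.4101, 0.1997]
eef_rot: [180.0, 0.1, 153.6]
wrist_force: [0.5, -0.5, 0.1]
grip_width: 0.0003
```

```bash
python3 -c "
from h import *
st()"
```

```text
case X 0.1042 Y 0.0003 Z 0.1997 F 0.64 -0.24 0.06 rot [1.7999e+02 1.4000e-01 1.5359e+02] w 0.0002615142717813446 t 13.4333
```

Emit:
jog_arm --series '[{"delta_pos": [4, 0, 0], "spin": 0}, {"delta_pos": [8, 0, 0], "spin": 0}, {"delta_pos": [12, 0, 0], "spin": 0}, {"delta_pos": [16, 0, 0], "spin": 0}]'

```text
time_s: 13.77
eef_pos: [0.5512, -0.4026, 0.1988]
eef_rot: [180.0, -0.0, 153.6]
wrist_force: [0.7, -1.3, 0.0]
grip_width: -0.0
```

```bash
python3 -c "
from h import *
st()
cv2.imwrite('pics/w12.png',capture('wrist'))
cv2.imwrite('pics/s12.png',cv2.resize(capture('side')[50:250,150:350],None,fx=3,fy=3))"
```

```text
case X 0.0872 Y 0.0002 Z 0.1988 F 1.22 -0.86 0.01 rot [ 1.7999e+02 -1.0000e-02  1.5360e+02] w -4.676725680542927e-05 t 13.7667
```

View pics/s12.png

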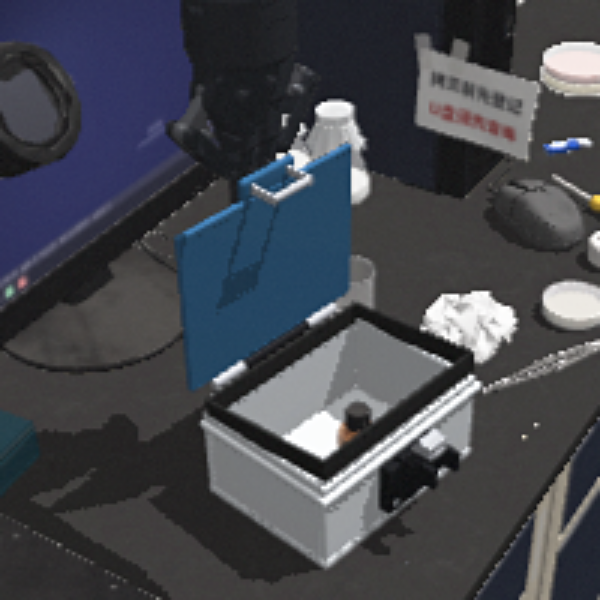

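View pics/w12.png

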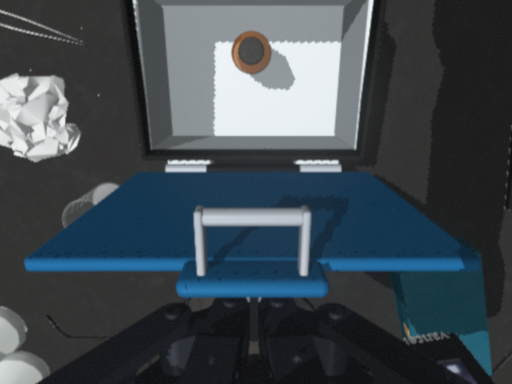

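```bash
python3 -c "
import numpy as np
s=.112
for t in list(range(90,4,-6))+[5]:
  r=np.radians(t);X=.068-s*np.cos(r)+.006*np.sin(r)+.011;Z=.091+s*np.sin(r)+.006*np.cos(r)
  print(t,round((.0872-X)*1e3,1),round((.1988-Z)*1e3,1))
"
```

```text
90 2.2 -4.2
84 13.9 -4.2
78 25.6 -3.0
72 37.1 -0.6
66 48.3 3.0
60 59.0 7.8
54 69.2 13.7
48 78.7 20.6
42 87.4 28.4
36 95.3 37.1
30 102.2 46.6
24 108.1 56.8
18 112.9 67.5
12 116.5 78.6
6 119.0 90.1
5 119.3 92.1
```

Emit:
jog_arm --series '[{"delta_pos": [6, 0, -2], "spin": 0}, {"delta_pos": [12, 0, -3], "spin": 0}, {"delta_pos": [18, 0, -3], "spin": 0}, {"delta_pos": [24, 0, -3], "spin": 0}, {"delta_pos": [30, 0, -2], "spin": 0}, {"delta_pos": [36, 0, -1], "spin": 0}, {"delta_pos": [42, 0, 1], "spin": 0}, {"delta_pos": [48, 0, 3], "spin": 0}, {"delta_pos": [53, 0, 5], "spin": 0}, {"delta_pos": [59, 0, 8], "spin": 0}]'

```text
time_s: 14.7
eef_pos: [0.4983, -0.3764, 0.1909]
eef_rot: [-180.0, 0.0, 153.6]
wrist_force: [0.1, -0.1, 1.0]
grip_width: -0.0
```

```bash
python3 -c "
from h import *
st()
cv2.imwrite('pics/w13.png',capture('wrist'))
cv2.imwrite('pics/s13.png',cv2.resize(capture('side')[50:250,150:350],None,fx=3,fy=3))"
```

```text
case X 0.0281 Y 0.0002 Z 0.1909 F 0.16 -0.06 0.95 rot [-1.8000e+02  2.0000e-02  1.5359e+02] w -3.369075502624035e-05 t 14.7
```

View pics/s13.png

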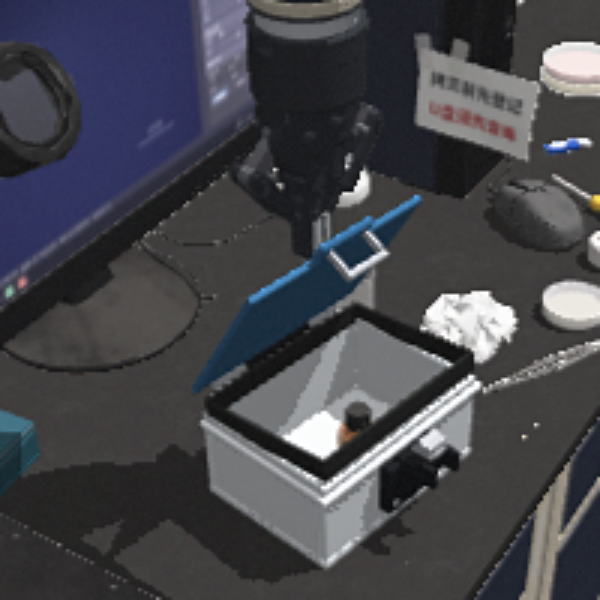

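Emit:
jog_arm --series '[{"delta_pos": [5, 0, 3], "spin": 0}, {"delta_pos": [10, 0, 6], "spin": 0}, {"delta_pos": [15, 0, 9], "spin": 0}, {"delta_pos": [20, 0, 13], "spin": 0}, {"delta_pos": [24, 0, 16], "spin": 0}, {"delta_pos": [28, 0, 20], "spin": 0}, {"delta_pos": [32, 0, 25], "spin": 0}, {"delta_pos": [36, 0, 29], "spin": 0}, {"delta_pos": [40, 0, 34], "spin": 0}, {"delta_pos": [43, 0, 39], "spin": 0}]'

```text
time_s: 15.63
eef_pos: [0.4596, -0.3572, 0.1514]
eef_rot: [180.0, -0.0, 153.6]
wrist_force: [-0.4, -0.2, 1.2]
grip_width: 0.0002
```

Emit:
jog_arm --series '[{"delta_pos": [3, 0, 5], "spin": 0}, {"delta_pos": [6, 0, 10], "spin": 0}, {"delta_pos": [8, 0, 15], "spin": 0}, {"delta_pos": [11, 0, 20], "spin": 0}, {"delta_pos": [13, 0, 25], "spin": 0}, {"delta_pos": [14, 0, 27], "spin": 0}, {"delta_pos": [14, 0, 27], "spin": 0}]'

```text
time_s: 16.22
eef_pos: [0.447, -0.351, 0.1242]
eef_rot: [180.0, -0.1, 153.6]
wrist_force: [0.1, 0.0, 0.3]
grip_width: -0.0003
```

```bash
python3 -c "
from h import *
st()
cv2.imwrite('pics/w14.png',capture('wrist'))
cv2.imwrite('pics/s14.png',cv2.resize(capture('side')[50:250,150:350],None,fx=3,fy=3))"
```

```text
case X -0.0291 Y 0.0001 Z 0.1242 F 0.08 0.04 0.34 rot [ 1.7999e+02 -9.0000e-02  1.5360e+02] w -0.00032562588967211393 t 16.2167
```

View pics/s14.png

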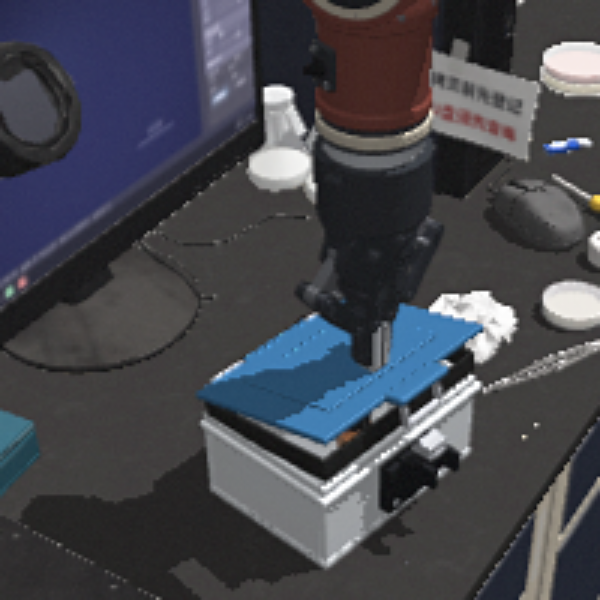

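View pics/w14.png

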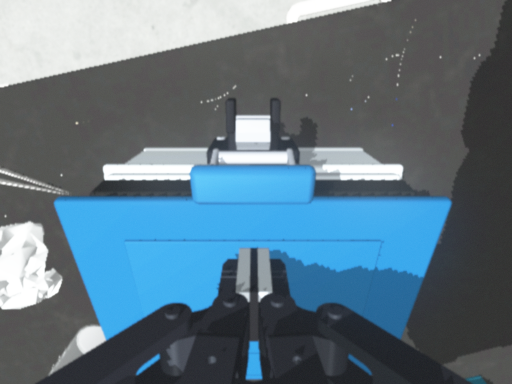

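Emit:
jog_arm --series '[{"delta_pos": [0, 0, -8], "spin": 0}, {"delta_pos": [8, 0, -11], "spin": 0}, {"delta_pos": [17, 0, -11], "spin": 0}, {"delta_pos": [25, 0, -9], "spin": 0}, {"delta_pos": [25, 0, -5], "spin": 0}, {"delta_pos": [25, 0, 0], "spin": 0}, {"delta_pos": [25, 0, 4], "spin": 0}, {"delta_pos": [25, 0, 8], "spin": 0}, {"delta_pos": [25, 0, 8], "spin": 0}]'

```text
time_s: 17.07
eef_pos: [0.4249, -0.3399, 0.1157]
eef_rot: [180.0, -0.1, 153.6]
wrist_force: [0.2, -0.1, -0.6]
grip_width: -0.0002
```

```bash
python3 -c "
from h import *
st()"
```

```text
case X -0.0538 Y 0.0002 Z 0.1157 F 0.19 0.02 -0.6 rot [ 1.7997e+02 -1.1000e-01  1.5360e+02] w -0.00016146974281205305 t 17.0667
```

Emit:
jog_arm --series '[{"delta_pos": [0, 0, 2], "spin": 0}, {"delta_pos": [0, 0, 4], "spin": 0}, {"delta_pos": [0, 0, 4], "spin": 0}, {"delta_pos": [0, 0, 4], "spin": 0}]'

```text
time_s: 17.4
eef_pos: [0.4254, -0.3401, 0.1129]
eef_rot: [180.0, 0.0, 153.6]
wrist_force: [0.5, -0.2, 0.6]
grip_width: 0.0
```

Emit:
jog_arm --series '[{"delta_pos": [0, 0, 1], "spin": 0}, {"delta_pos": [0, 0, 2], "spin": 0}, {"delta_pos": [0, 0, 2], "spin": 0}, {"delta_pos": [0, 0, 2], "spin": 0}]'

```text
time_s: 17.73
eef_pos: [0.4253, -0.3401, 0.1114]
eef_rot: [-180.0, 0.0, 153.6]
wrist_force: [-1.5, 0.5, 5.1]
grip_width: 0.0003
```

Emit:
jog_arm --series '[{"delta_pos": [0, 0, 1], "spin": 0}, {"delta_pos": [0, 0, 2], "spin": 0}, {"delta_pos": [0, 0, 2], "spin": 0}, {"delta_pos": [0, 0, 2], "spin": 0}]'

```text
time_s: 18.07
eef_pos: [0.4251, -0.3399, 0.1094]
eef_rot: [-180.0, -0.0, 153.6]
wrist_force: [-1.6, 1.0, 6.4]
grip_width: 0.0003
```

Emit:
jog_arm --series '[{"delta_pos": [0, 0, 1], "spin": 0}, {"delta_pos": [0, 0, 2], "spin": 0}, {"delta_pos": [0, 0, 2], "spin": 0}, {"delta_pos": [0, 0, 2], "spin": 0}]'

```text
time_s: 18.4
eef_pos: [0.4249, -0.3398, 0.1077]
eef_rot: [-180.0, -0.0, 153.6]
wrist_force: [-2.1, 2.0, 7.3]
grip_width: 0.0001
```

Emit:
jog_arm --series '[{"delta_pos": [0, 0, 1], "spin": 0}, {"delta_pos": [0, 0, 2], "spin": 0}, {"delta_pos": [0, 0, 2], "spin": 0}, {"delta_pos": [0, 0, 2], "spin": 0}]'

```text
time_s: 18.73
eef_pos: [0.4247, -0.3398, 0.106]
eef_rot: [-179.9, -0.1, 153.6]
wrist_force: [-3.5, 2.1, 10.9]
grip_width: 0.0001
```

Force is rising as expected; continue in 1 mm steps.

Emit:
jog_arm --series '[{"delta_pos": [0, 0, 0.5], "spin": 0}, {"delta_pos": [0, 0, 1], "spin": 0}, {"delta_pos": [0, 0, 1], "spin": 0}, {"delta_pos": [0, 0, 1], "spin": 0}]'

```text
time_s: 19.07
eef_pos: [0.4246, -0.3397, 0.1044]
eef_rot: [-180.0, -0.1, 153.6]
wrist_force: [-2.0, 1.3, 7.9]
grip_width: -0.0002
```

Emit:
jog_arm --series '[{"delta_pos": [0, 0, 0.5], "spin": 0}, {"delta_pos": [0, 0, 1], "spin": 0}, {"delta_pos": [0, 0, 1], "spin": 0}, {"delta_pos": [0, 0, 1], "spin": 0}]'

```text
time_s: 19.4
eef_pos: [0.4244, -0.3396, 0.1032]
eef_rot: [-180.0, -0.1, 153.6]
wrist_force: [-3.2, 0.9, 6.5]
grip_width: 0.0004
```

Emit:
jog_arm --series '[{"delta_pos": [0, 0, 0.5], "spin": 0}, {"delta_pos": [0, 0, 1], "spin": 0}, {"delta_pos": [0, 0, 1], "spin": 0}, {"delta_pos": [0, 0, 1], "spin": 0}]'

```text
time_s: 19.73
eef_pos: [0.4243, -0.3396, 0.1021]
eef_rot: [-180.0, -0.1, 153.6]
wrist_force: [-3.7, 2.1, 4.7]
grip_width: 0.0002
```

```bash
python3 -c "
from h import *
st()
w=capture('wrist');cv2.imwrite('pics/w15.png',cv2.resize(w[100:300,130:390],None,fx=3,fy=3))
cv2.imwrite('pics/s15.png',cv2.resize(capture('side')[130:230,210:320],None,fx=6,fy=6))"
```

```text
case X -0.0545 Y 0.0002 Z 0.1021 F -4.25 0.21 4.72 rot [-1.7998e+02 -1.3000e-01  1.5360e+02] w 0.0001711114995974107 t 19.7333
```

View pics/s15.png

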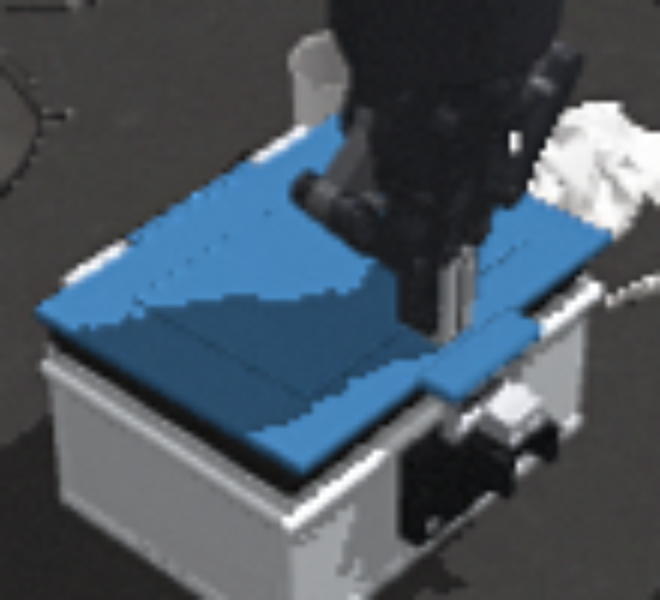

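View pics/w15.png

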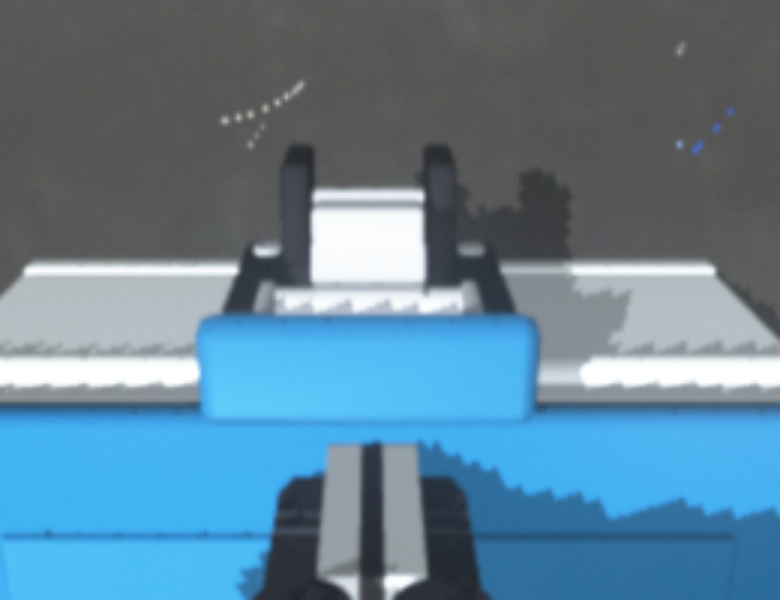

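Emit:
jog_arm --series '[{"delta_pos": [0, 0, 0.5], "spin": 0}, {"delta_pos": [0, 0, 1], "spin": 0}, {"delta_pos": [0, 0, 1], "spin": 0}, {"delta_pos": [0, 0, 1], "spin": 0}]'

```text
time_s: 20.17
eef_pos: [0.4245, -0.3397, 0.1007]
eef_rot: [-180.0, -0.1, 153.6]
wrist_force: [-2.1, 1.5, 2.5]
grip_width: -0.0002
```

Emit:
jog_arm --series '[{"delta_pos": [0, 0, 0.5], "spin": 0}, {"delta_pos": [0, 0, 1], "spin": 0}, {"delta_pos": [0, 0, 1], "spin": 0}, {"delta_pos": [0, 0, 1], "spin": 0}]'

```text
time_s: 20.5
eef_pos: [0.4259, -0.3405, 0.0997]
eef_rot: [180.0, 0.1, 153.6]
wrist_force: [0.1, 0.2, -0.5]
grip_width: 0.0
```

Emit:
jog_arm --series '[{"delta_pos": [0, 0, 0.5], "spin": 0}, {"delta_pos": [0, 0, 1], "spin": 0}, {"delta_pos": [0, 0, 1], "spin": 0}, {"delta_pos": [0, 0, 1], "spin": 0}]'

```text
time_s: 20.83
eef_pos: [0.4259, -0.3405, 0.0994]
eef_rot: [-180.0, 0.1, 153.6]
wrist_force: [-0.1, -0.3, 3.8]
grip_width: -0.0003
```

Emit:
jog_arm --series '[{"delta_pos": [0, 0, 0.5], "spin": 0}, {"delta_pos": [0, 0, 1], "spin": 0}, {"delta_pos": [0, 0, 1], "spin": 0}, {"delta_pos": [0, 0, 1], "spin": 0}]'

```text
time_s: 21.17
eef_pos: [0.4258, -0.3405, 0.0985]
eef_rot: [-180.0, 0.1, 153.6]
wrist_force: [-0.6, 0.2, 5.2]
grip_width: 0.0001
```

```bash
python3 -c "
from h import *
st()
w=capture('wrist');cv2.imwrite('pics/w16.png',cv2.resize(w[100:300,130:390],None,fx=3,fy=3))
cv2.imwrite('pics/s16.png',cv2.resize(capture('side')[130:230,210:320],None,fx=6,fy=6))"
```

```text
case X -0.0527 Y 0.0001 Z 0.0985 F -0.64 -0.06 5.21 rot [-1.7998e+02  9.0000e-02  1.5359e+02] w 0.00014997435832484943 t 21.1667
```

View pics/s16.png

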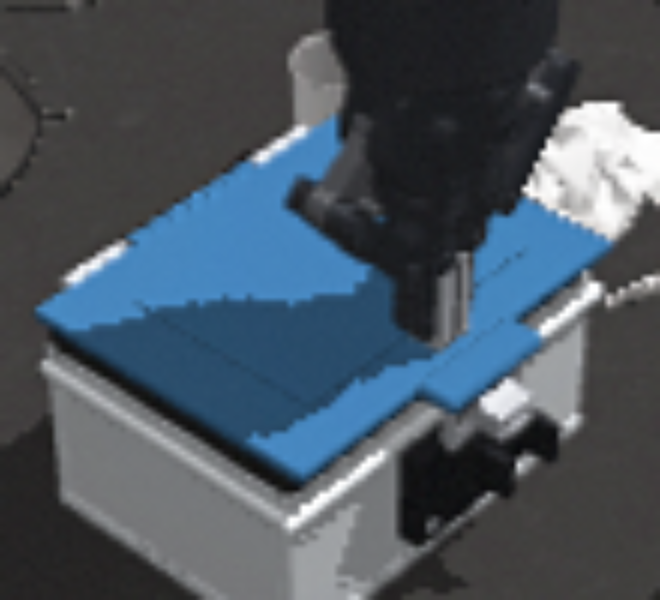

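View pics/w16.png

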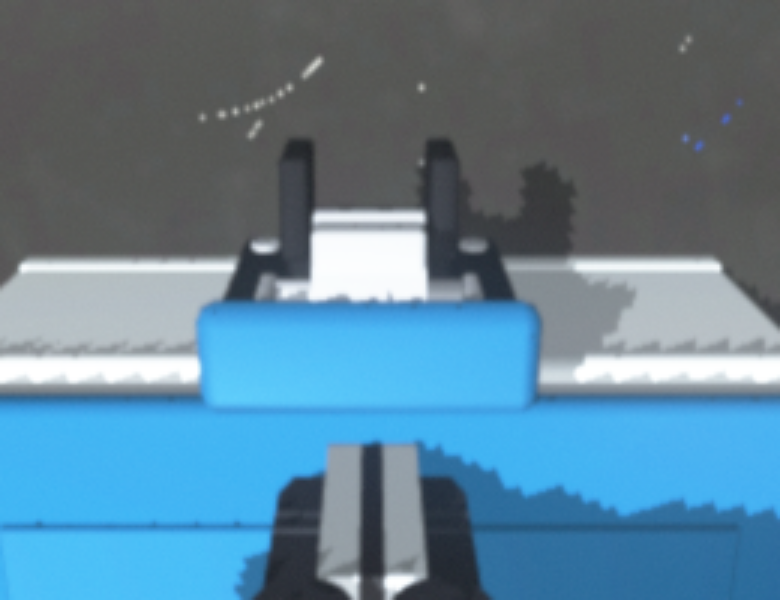

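Emit:
jog_arm --series '[{"delta_pos": [0, 0, -2], "spin": 0}, {"delta_pos": [0, 0, -5], "spin": 0}, {"delta_pos": [0, 0, -15], "spin": 0}, {"delta_pos": [0, 0, -35], "spin": 0}, {"delta_pos": [0, 0, -60], "spin": 0}, {"delta_pos": [0, 0, -85], "spin": 0}, {"delta_pos": [0, 0, -95], "spin": 0}, {"delta_pos": [0, 0, -100], "spin": 0}, {"delta_pos": [0, 0, -100], "spin": 0}, {"delta_pos": [0, 0, -100], "spin": 0}]'

```text
time_s: 22.1
eef_pos: [0.4244, -0.34, 0.197]
eef_rot: [-180.0, -0.1, 153.6]
wrist_force: [-0.7, -0.9, -1.0]
grip_width: -0.0
```

```bash
python3 -c "
from h import *
st()
w=capture('wrist');cv2.imwrite('pics/w17.png',w)
cv2.imwrite('pics/s17.png',cv2.resize(capture('side')[130:230,210:320],None,fx=6,fy=6))"
```

```text
case X -0.0542 Y -0.0001 Z 0.1970 F -0.23 -1.07 -1.0 rot [-1.8000e+02 -1.1000e-01  1.5359e+02] w -1.0610565196267367e-05 t 22.1
```

View pics/s17.png

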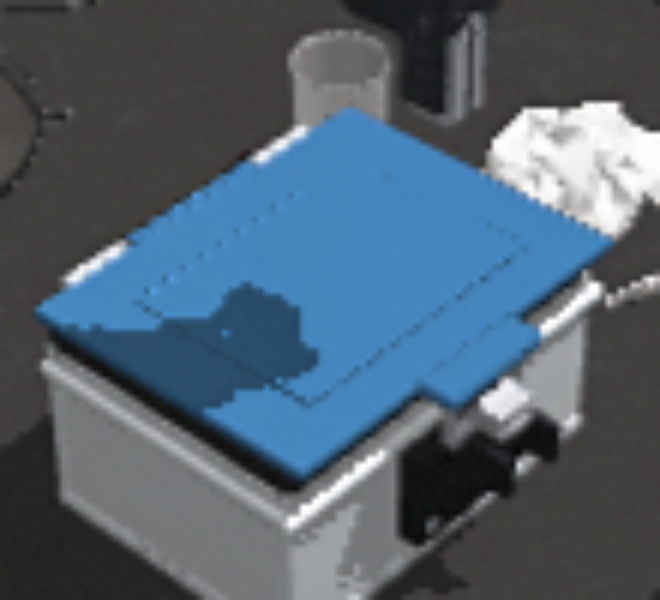

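View pics/w17.png

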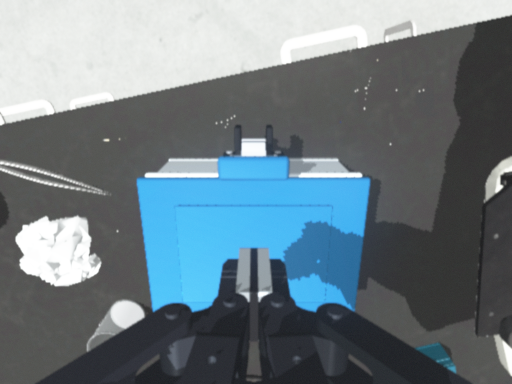

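```bash
python3 -c "
from h import *
s=capture('side');a=cv2.imread('pics/s9f.png')
r=(slice(188,208),slice(284,306))
big=lambda m:cv2.resize(m[180:215,275:315],None,fx=9,fy=9,interpolation=cv2.INTER_NEAREST)
cv2.imwrite('pics/cmp.png',np.hstack([big(a),big(s)]))
for m in(a,s):
  g=cv2.cvtColor(m,cv2.COLOR_BGR2GRAY)[r];ys,xs=np.where(g>150);print(len(xs),xs.min(),xs.max(),ys.min(),ys.max(),xs.mean()+284,ys.mean()+188)
"
```

```text
201 0 21 0 19 295.8905472636816 193.83582089552237
136 6 21 0 19 299.34558823529414 194.875
```

View pics/cmp.png

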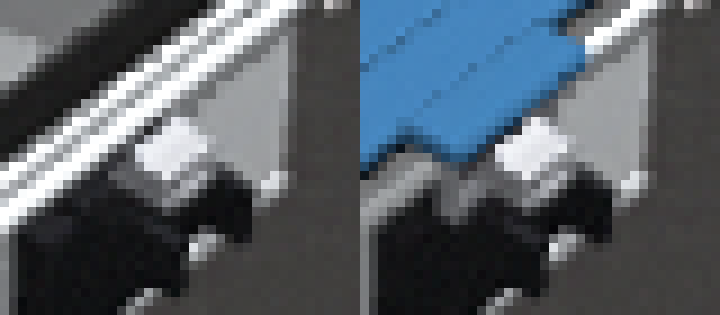

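```bash
python3 -c "
from h import *
st();print(finish_job())"
```

```text
case X -0.0543 Y 0.0001 Z 0.1965 F -0.23 0.31 -0.98 rot [ 1.7997e+02 -1.6000e-01  1.5360e+02] w -5.7171904606260645e-05 t 22.25
the job is handed in; nothing more can be done
None
```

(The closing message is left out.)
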